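# Lock a screw jar and its cap onto the twist-lock storage tower

### The job

Build up the screw-storage tower: set the orange-collared jar on the tower's bottom jar and lock it with the push-down quarter turn clockwise until it clicks home, then close it with the grey cap in the same way. Leave both clicked home, level and let go, and do not tip the jar over on the way.

Things in the scene. Friction and masses are not known exactly. Their poses are not given: they have to be found in the camera images.
- jar: Loose screw jar, 150 g, clear with orange collar. Origin: centre of its underside, z up. 0 to 19 mm is its spigot (39 mm diameter, nose tapered to 28 mm over the lowest 10 mm); flat flange at 19 mm; round 62 mm body from there to the rim at 69 mm. Grip the body 45 to 60 mm above the origin. Locked home, its origin is 53 mm above mount_board's.
- jar_lugs (a point): On the jar's axis, 8.5 mm above its origin, same axes. At this height the spigot carries two outward lugs, at the jar's +x and -x, each 34 degrees wide and 5 mm thick, reaching 24 mm from the axis. A white strip runs up the outside of the jar above each lug.
- jar_mouth (a point): Centre of the jar's rim, 69 mm above its origin, same axes. The jar's mouth is a lock like the tower's (tower_mouth) with its two entry gaps at the jar's +x and -x, under the white strips.
- cap: Loose grey cap, 60 g, closes the jar. Origin: centre of its underside, z up. 0 to 19 mm: a spigot with two lugs at its +x and -x, the same as the jar's; 19 to 31 mm: a disc 62 mm in diameter; 31 to 59 mm: the finger bar. Locked home, its origin is 54 mm above the jar's; dropped in but not locked 57; lugs resting on top of the cams 62.
- cap_bar (a point): Top centre of the cap's finger bar, 59 mm above the cap's origin, same axes. The bar is 50 mm long in x, 14 mm thick in y and stands 28 mm above the disc. Grip it across its 14 mm.
- mount_board: Plywood board 130 x 130 x 12 mm screwed to the bench, origin at the centre of its underside, z up. The tower's bottom jar (grey, 62 mm diameter, brass screws inside) is fixed at its centre. Jar origin above this origin: locked home 53 mm; dropped in but not locked 56; lugs resting on top of the cams 61.
- tower_axis (a point): Point on the tower's upright axis, on the board's top face, 12 mm above the bench.
- tower_mouth (a point): Centre of the tower's rim, 68 mm above the bench. Inside, 1 mm below the rim, two inward cams leave a 41 mm bore; between them two entry gaps, 64 degrees wide, a half turn apart. How these are turned is NOT given by this point or any pose: turn with a light push until the lugs drop in (5 mm, onto the seal). Then press down, turn clockwise seen from above about 90 degrees to a hard stop, let go.
- tower_seal (a joint): Black seal ring on the tower's rim (58 to 62 mm diameter), on a spring: 0 = up, 7 mm above the rim; -0.007 = pressed flush. Takes 5 N at first, 12 N when flush. The lugs pass under the cams only while flange and rim are under 1 mm apart; counter-clockwise is blocked. Let go at the stop, the spring lifts the part 4 mm into its pockets, locked (joint about -0.003).
- jar_seal (a joint): The same seal ring on the jar's rim: 0 = up, -0.007 = pressed flush, about -0.003 with the cap locked home. The cap presses, turns and locks just like the jar.
There are look-alikes about, which are no part of the job. Leave any pink or red look-alike of the cap alone.

How it is judged:
By the outcome, as a careful person would: the job done as asked, in the order asked, and still so for the second after the job is handed in, with the robot touching nothing.
It also fails if it takes over 72 s, if anything falls off the work surface, if the arm or the gripper's body presses on something with over 40 N, if the wrist force passes 120 N, or if a joint passes its speed limit or range.

### The arm

A 6-joint arm with a two-finger parallel gripper is mounted at the origin on a cart in front of the work surface, level with it; the furniture and walls round the work are solid. World frame = base frame: x ahead of the robot, y to its left, z up, the work surface at z = 0. Lengths are in m, angles in rad, forces in N, time in s.
With the tool pointing down it reaches from about 0.375 to 0.975 m from the base axis. Payload 3.8 kg.
Tool frame: the origin (TCP) lies midway between the tips of the shut fingers; the grasp point (between the pads) lies 19 mm behind it; z points along the fingers, y is the line along which they close (so a half turn about z gives the same grasp; the last joint's range is limited). The gripper opens to 88 mm and grips with 3 to 60 N. Pads are 18 mm wide; open, the fingers measure 123 mm over their backs; the gripper's body (75 mm by 187 mm) begins 45 mm behind the grasp point.
Start: joints at [-1.168, 0.264, 1.604, -0, 1.274, -0.037], TCP at [0.287, -0.611, 0.239] pointing down, gripper open.
Joint ranges: [-2.63, 2.63], [-0.94, 2.18], [0.31, 2.57], [-1.31, 4.45], [0, 2.66], [-2.55, 2.55]. Speed limits (rad/s): [2.57, 2.57, 3.14, 3.14, 3.14, 3.14].

### API

Orientations are given as a rotation vector (axis times angle).
In Python, from cell import manip, inverse_kinematics, cams, order gives the robot as it stands. Calls block until the motion is done:
- manip.move_pose(position, orientation): joint-space move of the TCP to a pose.
- manip.move_linear(position, rate=0.15, rot=None): straight line of the TCP; rot=None keeps the orientation; rate is the mean speed in m/s.
- manip.set_joints(angles): joint-space move.
- manip.set_gripper(opening, force=None): finger opening in m; force is the grip in N (None keeps the last); returns when the fingers have stopped.
- manip.dwell(seconds).
- inverse_kinematics(position, orientation): joint angles nearest the present ones, or None.
- manip.state(): the state.
- cams.capture(name): name is "scene" or "top" or "wrist"; returns a dict with "image" (400x640x3 uint8, blue, green, red), "z_map" (400x640 float32, m along the optical axis (not along the pixel's ray), 0 where there is no reading), "intrinsics" (3x3 intrinsics, pixels), "k1" (the pictures are not rectified: a ray, as slopes to the right and down, at radius r is drawn at 1 + k1 r^2 times it, then the intrinsics apply), "position" and "orientation" of the camera in the world; the wrist camera has in their place "T_tool_cam" (4x4, takes a point from camera to tool coordinates, whose origin is the TCP and whose axes are the flange's). Camera axes: x right, y down, z forward; pixel columns grow to the right and rows downward; lengths in m; the calibration is good to about 2 mm. A picture is of the moment at which its call begins: read the wrist's pose just before it.
A pose or a line that the arm cannot do raises manip.IKError and nothing moves.
- order.close_job(): hands the job in; it is judged then, once.
The state is a dict: "clock": time; "joint_pos": joint angles; "joint_velocities": joint speeds; "tau": joint torques, N m; "tool_pos": TCP position; "tcp_rot": TCP orientation; "contact_force": force on the tool from outside, world axes, zero at the start; "moment": the same for the moment, N m; "gripper_width": finger opening in m; "grasp_force": force on a finger pad.
Only numpy, scipy, OpenCV 4.12 (cv2) and the standard library are available. Lean on these libraries where they do the work, as an engineer would, in place of code of your own. Each camera call takes 0.05 s, during which the arm holds its last target. There are 200 camera calls.

## Working session

There is one attempt and no reset: what is moved stays moved. The work goes in short steps, each a Python script; the robot and the scene stay as the last script left them, time stands still between calls to the robot, and variables do not carry over. Pictures are saved under pics/ and viewed, at most 10 in all, crops included, and the job is handed in when it is done.

```bash
ls; mkdir -p pics; python3 - <<'E'
from cell import manip,cams
import cv2,numpy as np,pickle
d={n:cams.capture(n) for n in("scene","top")}
pickle.dump(d,open('d.pkl','wb'))
for n in d:
    cv2.imwrite(f'pics/{n}0.png',d[n]['image']); print(n,d[n]['intrinsics'],d[n]['k1'],d[n]['position'],d[n]['orientation'])
print(manip.state())
E
```

```text
pics
scene [[426.54546667   0.         321.21375993]
 [  0.         426.54546667 197.01660195]
 [  0.           0.           1.        ]] -0.03830757821584715 [-0.0892669  -0.53836401  0.53985898] [-1.90425417  1.16152434 -0.61637582]
top [[378.96864944   0.         323.23610813]
 [  0.         378.96864944 201.49798885]
 [  0.           0.           1.        ]] -0.05237506632096561 [ 0.40091943 -0.22745542  0.98270068] [-2.15418155  2.1129103  -0.18223207]
{'clock': 0.1, 'joint_pos': array([-1.16790294e+00,  2.64704955e-01,  1.60519608e+00, -2.48399180e-05,
        1.27371910e+00, -3.68800641e-02]), 'joint_velocities': array([-0.00035091, -0.00207036, -0.00410822,  0.00121346,  0.0007216 ,
        0.00023679]), 'tau': array([ 4.20503166e-04, -5.03617394e+01, -3.58071613e+01,  7.31089013e-02,
        2.32905237e-02, -3.97933684e-05]), 'tool_pos': array([ 0.28712677, -0.61019103,  0.23751656]), 'tcp_rot': array([-3.06400594e+00, -6.84818546e-01,  6.15868926e-04]), 'contact_force': array([ 0.41388403,  0.29810657, -0.07563438]), 'moment': array([-0.01897321, -0.04965925,  0.04570184]), 'grasp_force': 0.0, 'gripper_width': 0.0879960351068177}
```

View pics/scene0.png

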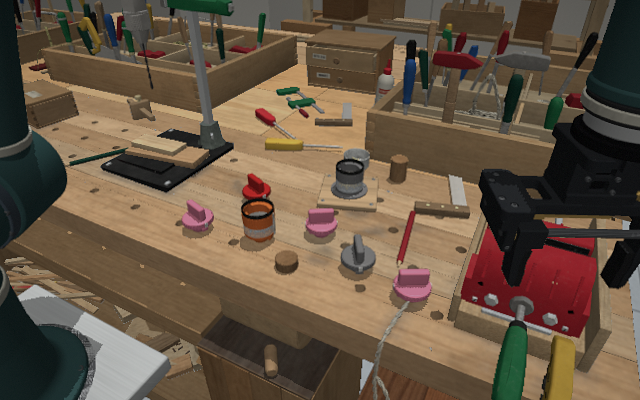

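View pics/top0.png

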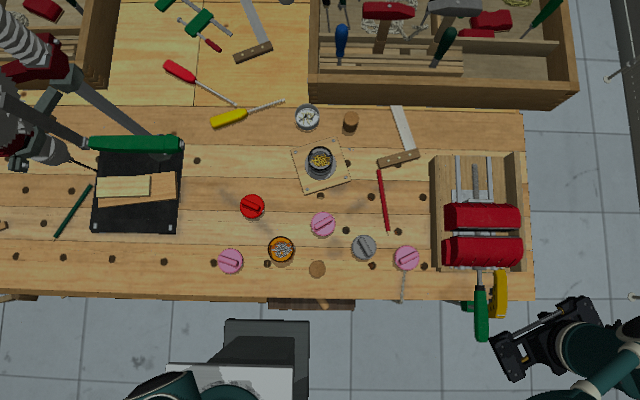

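The tower's mouth is at top px (320,161), the orange jar at (281,249) and the grey cap at (363,247). Pink and red look-alikes stand around them. Next I'll measure rough positions.

```bash
cat > h.py <<'E'
import numpy as np,cv2
from scipy.spatial.transform import Rotation as R
def pts(c,uv,pose=None):
    """undistorted slopes for pixels"""
    K=c['intrinsics'];uv=np.atleast_2d(uv).astype(float)
    return cv2.undistortPoints(uv[:,None],K,np.array([c['k1'],0,0,0.]))[:,0]
def pose(c,st=None):
    if 'position' in c: return np.array(c['position']),R.from_rotvec(c['orientation']).as_matrix()
    T=np.eye(4);T[:3,:3]=R.from_rotvec(st['tcp_rot']).as_matrix();T[:3,3]=st['tool_pos']
    T=T@c['T_tool_cam'];return T[:3,3],T[:3,:3]
def plane(c,uv,z,st=None):
    p,M=pose(c,st);s=pts(c,uv);d=np.c_[s,np.ones(len(s))]@M.T
    return p+d*((z-p[2])/d[:,2])[:,None]
def cloud(c,mask,st=None):
    v,u=np.nonzero(mask&(c['z_map']>0));p,M=pose(c,st)
    s=pts(c,np.c_[u,v]);z=c['z_map'][v,u]
    return p+(np.c_[s,np.ones(len(s))]*z[:,None])@M.T
def circ(P):
    A=np.c_[2*P[:,:2],np.ones(len(P))];x=np.linalg.lstsq(A,(P[:,:2]**2).sum(1),rcond=None)[0]
    return x[:2],np.sqrt(x[2]+x[0]**2+x[1]**2)
def rot(yaw):  # tool down, tool y at yaw+... : tool x axis at angle yaw
    return (R.from_euler('z',yaw)*R.from_euler('x',np.pi)).as_rotvec()
E
python3 - <<'E'
import pickle
from h import *
d=pickle.load(open('d.pkl','rb'));c=d['top']
for n,uv,z in(('jar',(281,249),.069),('cap',(363,247),.031),('tower',(320,161),.075),('pinkL',(231,261),.031),('red',(252,206),.031),('pinkM',(323,224),.031),('pinkR',(406,258),.031),('cork',(317,269),.02)):
    m=np.zeros((400,640),bool);u,v=uv;m[v-22:v+22,u-22:u+22]=1
    P=cloud(c,m);print(n,plane(c,uv,z)[0].round(3),'z pct',np.percentile(P[:,2],[5,50,80,95,99]).round(3))
hsv=cv2.cvtColor(c['image'],cv2.COLOR_BGR2HSV)
p,M=pose(c);print(M.round(2))
cv2.imwrite('pics/topcrop.png',cv2.resize(c['image'][130:280,215:425],None,fx=3.8,fy=3.8,interpolation=cv2.INTER_CUBIC))
E
```

```text
jar [ 0.439 -0.128  0.069] z pct [-0.004  0.     0.036  0.07   0.076]
cap [ 0.45  -0.329  0.031] z pct [-0.007 -0.     0.029  0.055  0.059]
tower [ 0.658 -0.217  0.075] z pct [0.    0.013 0.039 0.07  0.076]
pinkL [ 0.409 -0.     0.031] z pct [-0.004 -0.     0.029  0.056  0.059]
red [ 0.548 -0.046  0.031] z pct [-0.003  0.     0.029  0.055  0.059]
pinkM [ 0.506 -0.228  0.031] z pct [-0.004  0.     0.029  0.056  0.059]
pinkR [ 0.425 -0.436  0.031] z pct [-0.004 -0.     0.029  0.056  0.059]
cork [ 0.394 -0.215  0.02 ] z pct [-0.004 -0.001  0.001  0.022  0.024]
[[ 0.02 -0.99  0.17]
 [-1.   -0.02  0.  ]
 [ 0.   -0.17 -0.99]]
```

View pics/topcrop.png

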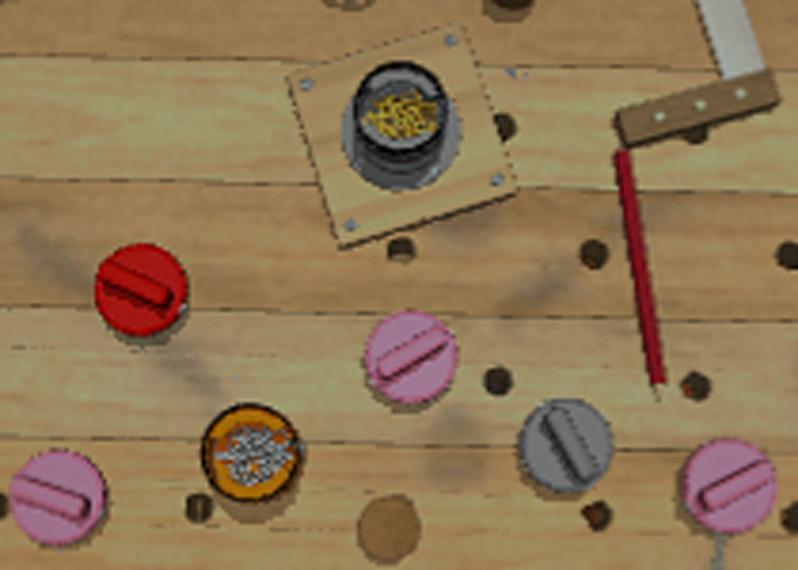

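Now close-up wrist views of cap, tower and jar.

```bash
python3 - <<'E'
import pickle
from h import *
from cell import manip,cams,inverse_kinematics
w=cams.capture('wrist');T=w['T_tool_cam'];print(T.round(3),w['intrinsics'][0,0])
tg={'cap':(.45,-.329,.03),'tower':(.658,-.217,.07),'jar':(.439,-.128,.07)}
out={}
for n,t in tg.items():
    t=np.array(t);best=None
    yaw=np.arctan2(t[1],t[0])+np.pi/2
    for h in (.22,.25,.28,.2):
      for dy in (0,.5,-.5,1,-1,np.pi,2.6,-2.6):
        r=rot(yaw+dy);M=R.from_rotvec(r).as_matrix()
        # camera centre straight above (ray through image centre at target)
        camp=T[:3,3];ray=T[:3,2];rw=M@ray;cw=M@camp
        L=(h)/-rw[2]; p=t-rw*L-cw
        q=inverse_kinematics(p,r)
        if q is not None: best=(p,r,h,dy);break
      if best:break
    print(n,best and (best[0].round(3),best[2:]))
    if best is None: continue
    manip.move_pose(best[0],best[1]);manip.dwell(.3)
    s=manip.state();c=cams.capture('wrist');out[n]=(c,s);print(s['clock'],s['joint_pos'].round(2))
pickle.dump(out,open('w.pkl','wb'))
cv2.imwrite('pics/wrist.png',cv2.resize(np.hstack([o[0]['image'][:,120:520] for o in out.values()]),(800,267),interpolation=cv2.INTER_AREA))
E
```

```text
[[-0.001 -0.952 -0.307  0.081]
 [ 1.    -0.001  0.    -0.001]
 [-0.    -0.307  0.952 -0.146]
 [ 0.     0.     0.     1.   ]] 338.9475895710208
cap (array([ 0.445, -0.337,  0.104]), (0.22, 0))
1.7417 [-0.69  0.17  1.98 -0.    0.99 -0.06]
tower (array([ 0.656, -0.226,  0.144]), (0.22, 0))
3.05 [-0.37  0.36  1.65 -0.    1.12 -0.05]
jar (array([ 0.437, -0.137,  0.144]), (0.22, 0))
4.3333 [-0.36 -0.07  2.15 -0.    1.06 -0.08]
```

View pics/wrist.png

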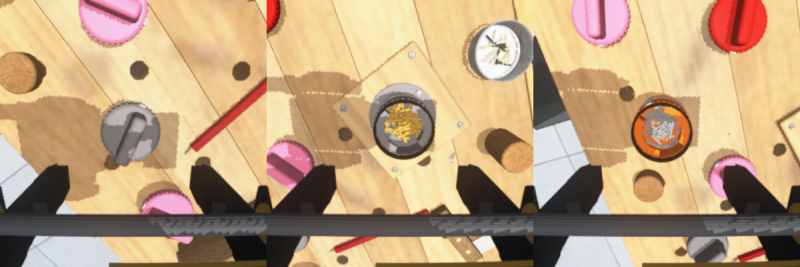

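```bash
python3 - <<'E'
import pickle
from h import *
w=pickle.load(open('w.pkl','rb'))
appr={'cap':(.45,-.329),'tower':(.658,-.217),'jar':(.439,-.128)};crops=[]
for n,(c,s) in w.items():
    P=cloud(c,np.ones((400,640),bool),s);P=P[np.hypot(*(P[:,:2]-appr[n]).T)<.045]
    if n=='cap':
        D=P[(P[:,2]>.024)&(P[:,2]<.036)];B=P[P[:,2]>.054]
        e,v=np.linalg.eigh(np.cov(B[:,:2].T));a=v[:,1]
        print('bar',B[:,:2].mean(0).round(4),'mid',((B[:,:2].min(0)+B[:,:2].max(0))/2).round(4),'z',np.median(B[:,2]).round(4),'ang',np.degrees(np.arctan2(a[1],a[0])).round(1),'len',np.ptp(B[:,:2]@a).round(3),np.ptp(B[:,:2]@v[:,0]).round(3))
    else: D=P[P[:,2]>.071]
    # outer hull circle fit
    h=cv2.convexHull((D[:,:2]*1e4).astype(np.float32))[:,0]/1e4
    ctr,r=circ(h);print(n,len(D),'circle',ctr.round(4),r.round(4),'minenc',[np.round(np.array(k)/1e4,4) for k in cv2.minEnclosingCircle((D[:,:2]*1e4).astype(np.float32))],'z',np.median(D[:,2]).round(4))
    hsv=cv2.cvtColor(c['image'],cv2.COLOR_BGR2HSV)
    if n!='cap':
        # sample on cam-top plane
        z=.066 if n=='tower' else .067
        g=np.arange(-.035,.0351,.0002);X,Y=np.meshgrid(g,g);
        W=np.c_[(ctr[0]-Y.ravel()),(ctr[1]-X.ravel()),np.full(X.size,z)]  # up=+x, left=+y
        p,M=pose(c,s);q=(W-p)@M
        uv=cv2.projectPoints(q[:,None],np.zeros(3),np.zeros(3),c['intrinsics'],np.array([c['k1'],0,0,0.]))[0][:,0].astype(np.float32)
        crops.append(cv2.resize(cv2.remap(c['image'],uv[:,0].reshape(X.shape),uv[:,1].reshape(X.shape),cv2.INTER_LINEAR),(400,400)))
cv2.imwrite('pics/rect.png',np.hstack(crops))
E
```

```text
bar [ 0.457  -0.3197] mid [ 0.4506 -0.3253] z 0.1851 ang 147.2 len 0.09 0.047
cap 4345 circle [ 0.4514 -0.3308] 0.0316 minenc [array([ 0.4517, -0.331 ]), np.float64(0.032)] z 0.0308
tower 15927 circle [ 0.6573 -0.2162] 0.0414 minenc [array([ 0.658, -0.217]), np.float64(0.045)] z 0.2248
jar 16268 circle [ 0.4374 -0.1239] 0.0392 minenc [array([ 0.439, -0.128]), np.float64(0.045)] z 0.2248
```

View pics/rect.png

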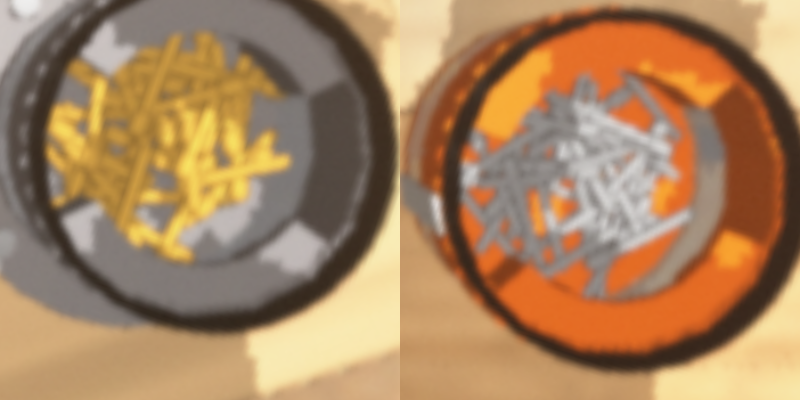

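```bash
python3 - <<'E'
import pickle
from h import *
w=pickle.load(open('w.pkl','rb'))
appr={'cap':(.451,-.331),'tower':(.658,-.217),'jar':(.438,-.128)};crops=[]
for n,(c,s) in w.items():
    P=cloud(c,np.ones((400,640),bool),s);P=P[(np.hypot(*(P[:,:2]-appr[n]).T)<.045)&(P[:,2]<.09)]
    if n=='cap':
        B=P[P[:,2]>.054];hu=(B[:,:2]*1e4).astype(np.float32);(cx,cy),(a,b),th=cv2.minAreaRect(hu)
        e,v=np.linalg.eigh(np.cov(B[:,:2].T));a1=v[:,1]
        print('bar',B[:,:2].mean(0).round(4),cx/1e4,cy/1e4,a/1e4,b/1e4,th,'z',np.median(B[:,2]).round(4),'ang',np.degrees(np.arctan2(a1[1],a1[0])).round(1));continue
    D=P[P[:,2]>.0715]
    h=cv2.convexHull((D[:,:2]*1e4).astype(np.float32))[:,0]/1e4
    ctr,r=circ(h);print(n,len(D),'circle',ctr.round(4),r.round(4),'z',np.percentile(D[:,2],[10,50,90]).round(4))
    # colour check: black seal outer edge, hull on plane
    dark=(c['image'].max(2)<60).astype(np.uint8)
    p,M=pose(c,s)
    def proj(W):
        return cv2.projectPoints(((W-p)@M)[:,None],np.zeros(3),np.zeros(3),c['intrinsics'],np.array([c['k1'],0,0,0.]))[0][:,0].astype(np.float32)
    m=np.zeros((400,640),np.uint8);a=np.linspace(0,2*np.pi,60)
    cv2.fillPoly(m,[proj(np.c_[ctr[0]+.037*np.cos(a),ctr[1]+.037*np.sin(a),0*a+.076]).astype(np.int32)],1)
    v,u=np.nonzero(dark&m);zs=.075 if n=='tower' else .076
    Q=plane(c,np.c_[u,v],zs,s);hq=cv2.convexHull((Q[:,:2]*1e4).astype(np.float32))[:,0]/1e4
    c2,r2=circ(hq);print('  dark hull',c2.round(4),r2.round(4))
    z=.066 if n=='tower' else .067
    g=np.arange(-.035,.0351,.0002);X,Y=np.meshgrid(g,g)
    uv=proj(np.c_[(ctr[0]-Y.ravel()),(ctr[1]-X.ravel()),np.full(X.size,z)])
    im=cv2.resize(cv2.remap(c['image'],uv[:,0].reshape(X.shape),uv[:,1].reshape(X.shape),cv2.INTER_LINEAR),(400,400))
    k=400/.070
    for rr in(.0205,.025): cv2.circle(im,(200,200),int(rr*k),(255,0,0),1)
    for t in range(0,360,30):
        x,y=np.cos(np.radians(t)),np.sin(np.radians(t));e=lambda r:(int(200-r*k*y),int(200-r*k*x))
        cv2.line(im,e(.027),e(.033),(255,0,0),1);cv2.putText(im,str(t),e(.03),0,.4,(0,255,0),1)
    crops.append(im)
cv2.imwrite('pics/rect2.png',np.hstack(crops))
E
```

```text
bar [ 0.4526 -0.3294] 0.4516453125 -0.3305722412109375 0.04932979736328125 0.014297285461425781 30.430688858032227 z 0.0585 ang -149.6
tower 1130 circle [ 0.6665 -0.2165] 0.0308 z [0.073  0.0749 0.0758]
  dark hull [ 0.6661 -0.2153] 0.0295
jar 1246 circle [ 0.4402 -0.1266] 0.0309 z [0.0731 0.0758 0.0768]
  dark hull [ 0.4399 -0.1257] 0.0297
```

View pics/rect2.png

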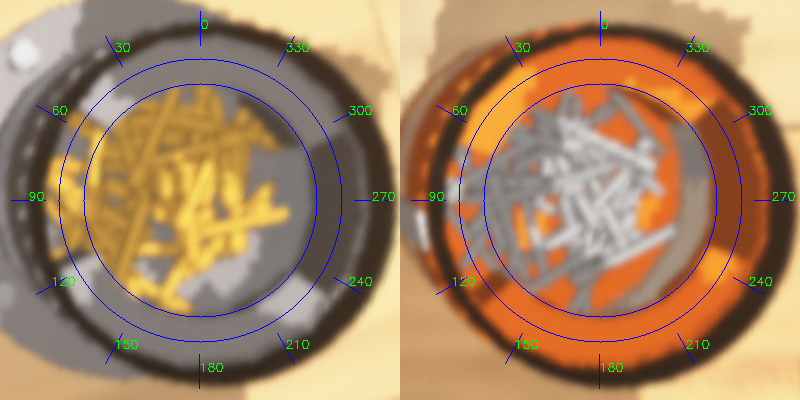

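Tower entry gaps lie near 90°/270° and the jar's gaps and lugs near 97°/277° (white strip at rect px (420,225)). The cap's bar lies at 30°. Next I'll grip the jar and lift it.

```bash
python3 - <<'E'
from h import *
from cell import manip,cams
J=np.array([.4400,-.1262]);yaw=np.arctan2(J[1],J[0])+np.pi/2
manip.move_pose([*J,.13],rot(yaw));manip.move_linear([*J,.033],rate=.12)
print(manip.state()['tool_pos'].round(4))
manip.set_gripper(.064,force=10);s=manip.state();print(s['gripper_width'],s['contact_force'].round(1))
manip.set_gripper(.05,force=40);s=manip.state();print(s['gripper_width'],s['grasp_force'],s['contact_force'].round(1))
manip.move_linear([*J,.17],rate=.12);s=manip.state()
print(s['clock'],s['tool_pos'].round(4),s['contact_force'].round(1),s['moment'].round(2),s['joint_pos'].round(2),yaw)
c=cams.capture('scene');cv2.imwrite('pics/held.png',cv2.resize(c['image'][80:260,180:440],None,fx=2,fy=2))
E
```

```text
[ 0.4407 -0.1265  0.0336]
0.0636401796935384 [ 0.2 -0.8  0.2]
0.06120491990821915 40.000018112841644 [ 0.1 -0.3  0.8]
7.6333 [ 0.4393 -0.1259  0.169 ] [ 0.3  0.4 -1.7] [-0.05 -0.05 -0.02] [-0.33 -0.1   2.13  0.    1.11 -0.05] 1.291476382463828
```

View pics/held.png

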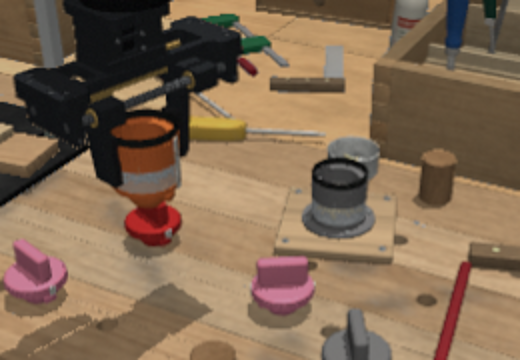

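The jar hangs upright in the grip, at px (145,160) in the crop. Next I'll lower it into the tower with force feedback.

```bash
cat >> h.py <<'E'
def tell(manip,tag=''):
    s=manip.state();M=R.from_rotvec(s['tcp_rot']).as_matrix()
    print(tag,'t%.1f'%s['clock'],s['tool_pos'].round(4),'yaw %.1f'%np.degrees(np.arctan2(M[1,0],M[0,0])),'F',s['contact_force'].round(1),'M',s['moment'].round(2),'w %.4f j6 %.2f'%(s['gripper_width'],s['joint_pos'][5]));return s
E
python3 - <<'E'
from h import *
from cell import manip
T=np.array([.6663,-.216]);y=np.radians(65)
manip.move_pose([*T,.17],rot(y));manip.dwell(.2);tell(manip)
manip.move_linear([*T,.100],rate=.1)
for z in (.096,.094,.092,.090,.088):
    manip.move_linear([*T,z],rate=.03);s=tell(manip,z)
    if s['contact_force'][2]>10 or np.hypot(*s['contact_force'][:2])>15:break
E
```

```text
t8.8 [ 0.6654 -0.2156  0.1707] yaw 65.0 F [ 0.6  0.6 -1.7] M [-0.06 -0.06  0.05] w 0.0610 j6 0.09
0.096 t10.0 [ 0.6665 -0.2161  0.0964] yaw 65.0 F [ 0.   0.2 -1.3] M [-0.06 -0.07  0.01] w 0.0612 j6 0.09
0.094 t10.2 [ 0.6662 -0.2159  0.0939] yaw 65.0 F [ 0.1  0.2 -1.6] M [-0.06 -0.04 -0.06] w 0.0614 j6 0.09
0.092 t10.5 [ 0.6661 -0.2159  0.0917] yaw 65.0 F [-0.   0.6 -1. ] M [-0.03 -0.07 -0.01] w 0.0614 j6 0.09
0.09 t10.7 [ 0.6662 -0.216   0.0898] yaw 65.0 F [ 0.6  1.  -2.3] M [-0.06 -0.01  0.05] w 0.0614 j6 0.09
0.088 t11.0 [ 0.6666 -0.2161  0.0889] yaw 65.0 F [-1.6  0.2  3.4] M [0.07 0.27 0.04] w 0.0609 j6 0.09
```

It dropped straight into the gap. Now press and turn.

```bash
python3 - <<'E'
from h import *
from cell import manip
T=np.array([.6663,-.216]);z=.088
while z>.074:
    z-=.001;manip.move_linear([*T,z],rate=.03);s=manip.state()
    if s['contact_force'][2]>20:break
s=tell(manip,z)
for a in range(55,-36,-10):
    manip.move_linear([*T,z],rot=rot(np.radians(a)));s=tell(manip,a)
    if abs(s['moment'][2])>1.2:break
E
```

```text
0.07699999999999999 t13.7 [ 0.6667 -0.2161  0.082 ] yaw 65.0 F [-10.6   4.2  25.5] M [ 0.59  1.82 -0.04] w 0.0611 j6 0.09
55 t14.1 [ 0.6679 -0.2165  0.082 ] yaw 54.9 F [-7.   2.6 20.6] M [ 0.5   1.37 -0.38] w 0.0611 j6 0.26
45 t14.4 [ 0.6681 -0.2165  0.082 ] yaw 44.9 F [-7.   1.4 21.2] M [ 0.59  1.23 -0.42] w 0.0610 j6 0.44
35 t14.7 [ 0.6682 -0.2166  0.082 ] yaw 34.9 F [-5.5  0.9 20.2] M [ 0.56  1.14 -0.41] w 0.0611 j6 0.61
25 t15.0 [ 0.6684 -0.2168  0.082 ] yaw 24.9 F [-4.8  2.3 20.7] M [ 0.53  1.14 -0.41] w 0.0611 j6 0.79
15 t15.3 [ 0.6684 -0.2168  0.082 ] yaw 14.9 F [-6.6  1.4 19.9] M [ 0.47  1.02 -0.34] w 0.0612 j6 0.96
5 t15.7 [ 0.6684 -0.217   0.082 ] yaw 4.9 F [-5.6  0.8 20.4] M [ 0.39  1.04 -0.28] w 0.0613 j6 1.14
-5 t16.0 [ 0.6684 -0.2171  0.082 ] yaw -5.1 F [-6.3  0.4 19.8] M [ 0.33  0.95 -0.33] w 0.0613 j6 1.31
-15 t16.3 [ 0.6683 -0.2172  0.082 ] yaw -15.1 F [-6.8  1.  20.1] M [ 0.19  1.08 -0.27] w 0.0611 j6 1.48
-25 t16.6 [ 0.6683 -0.2175  0.082 ] yaw -25.1 F [-6.2  1.1 20.3] M [ 0.05  1.1  -0.4 ] w 0.0610 j6 1.66
-35 t17.0 [ 0.6681 -0.2175  0.082 ] yaw -35.0 F [-6.8  0.1 20.7] M [-0.01  1.15 -0.29] w 0.0611 j6 1.83
```

```bash
python3 - <<'E'
from h import *
from cell import manip,cams
T=np.array([.6663,-.216]);z=.077
for a in range(-40,-66,-5):
    manip.move_linear([*T,z],rot=rot(np.radians(a)));s=tell(manip,a)
    if abs(s['moment'][2])>.9:break
c=cams.capture('scene');cv2.imwrite('pics/turn.png',cv2.resize(c['image'][110:230,280:440],None,fx=4,fy=4,interpolation=cv2.INTER_CUBIC))
E
```

```text
-40 t17.2 [ 0.6678 -0.2182  0.082 ] yaw -40.0 F [-8.  -1.2 19.9] M [-0.18  1.3   0.1 ] w 0.0616 j6 1.92
-45 t17.5 [ 0.6685 -0.2191  0.082 ] yaw -44.9 F [-4.9 -4.  18. ] M [-0.67  1.03  0.76] w 0.0613 j6 2.01
-50 t17.7 [ 0.6688 -0.2198  0.0818] yaw -49.8 F [-4.6 -5.7 15.2] M [-0.97  0.76  0.91] w 0.0611 j6 2.09
```

View pics/turn.png

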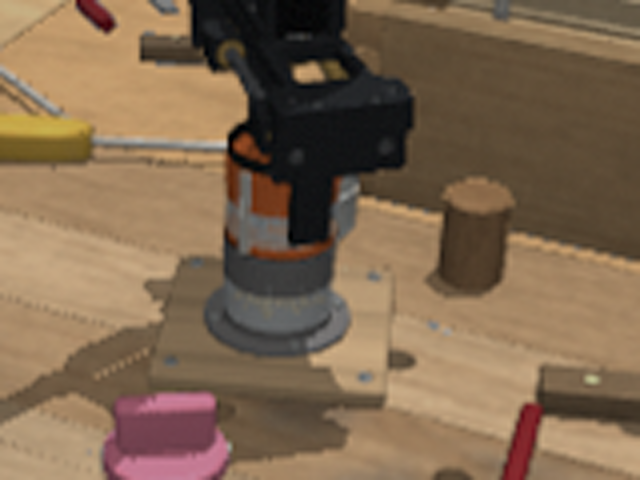

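Hard stop found at about -42° (moment rises). The white strip is at px (245,215), facing -x, as expected after about 100° of turn. Let it rise into the pockets and release.

```bash
python3 - <<'E'
from h import *
from cell import manip,cams
T=np.array([.6663,-.216]);y=rot(np.radians(-46))
manip.move_linear([*T,.077],rot=y);tell(manip)
for z in(.081,.084,.087):
    manip.move_linear([*T,z],rate=.04);tell(manip,z)
manip.set_gripper(.088);tell(manip,'open')
manip.move_linear([*T,.16],rate=.15);tell(manip)
# view
p=np.array([.656,-.226,.20]);t=np.array([*T,.12])
w=cams.capture('wrist')['T_tool_cam']
r=rot(np.arctan2(T[1],T[0])+np.pi/2);M=R.from_rotvec(r).as_matrix()
rw=M@w[:3,2];p=t-rw*(.22/-rw[2])-M@w[:3,3]
manip.move_pose(p,r);manip.dwell(.2);s=manip.state();c=cams.capture('wrist')
P=cloud(c,np.ones((400,640),bool),s);P=P[(np.hypot(*(P[:,:2]-T).T)<.045)&(P[:,2]<.15)]
D=P[P[:,2]>.1235];h=cv2.convexHull((D[:,:2]*1e4).astype(np.float32))[:,0]/1e4;ctr,rr=circ(h)
print(ctr.round(4),rr.round(4),'z',np.percentile(D[:,2],[10,50,90]).round(4))
A=np.c_[D[:,:2]-ctr,np.ones(len(D))];print('tilt',np.linalg.lstsq(A,D[:,2],rcond=None)[0].round(4))
pp,MM=pose(c,s);g=np.arange(-.04,.0401,.0002);X,Y=np.meshgrid(g,g)
W=np.c_[(ctr[0]-Y.ravel()),(ctr[1]-X.ravel()),np.full(X.size,.120)]
uv=cv2.projectPoints(((W-pp)@MM)[:,None],np.zeros(3),np.zeros(3),c['intrinsics'],np.array([c['k1'],0,0,0.]))[0][:,0].astype(np.float32)
im=cv2.resize(cv2.remap(c['image'],uv[:,0].reshape(X.shape),uv[:,1].reshape(X.shape),1),(400,400))
sc=cams.capture('scene')['image'][110:230,290:410]
cv2.imwrite('pics/locked.png',np.hstack([im,cv2.resize(sc,(400,400),interpolation=cv2.INTER_CUBIC)]))
tell(manip)
E
```

```text
t18.0 [ 0.6692 -0.2191  0.0818] yaw -45.9 F [-3.  -5.  16.3] M [-0.7   0.67  0.26] w 0.0614 j6 2.02
0.081 t18.3 [ 0.6689 -0.219   0.0846] yaw -46.0 F [-1.  -5.9 10. ] M [-0.81  0.26  0.15] w 0.0614 j6 2.02
0.084 t18.5 [ 0.6686 -0.2189  0.0859] yaw -46.0 F [ 1.8 -5.5  4.4] M [-0.94 -0.14  0.08] w 0.0612 j6 2.02
0.087 t18.8 [ 0.6685 -0.2188  0.086 ] yaw -46.0 F [ 6.9 -7.5 -6.8] M [-1.24 -1.09  0.1 ] w 0.0612 j6 2.02
open t19.3 [ 0.6663 -0.2158  0.0871] yaw -46.0 F [ 0.1  1.1 -0.3] M [ 0.07 -0.02  0.03] w 0.0881 j6 2.02
 t20.0 [ 0.666  -0.2159  0.1597] yaw -46.0 F [-1.2 -0.6 -0.4] M [ 0.11  0.01 -0.01] w 0.0879 j6 2.02
[ 0.667 -0.216] 0.0309 z [0.1252 0.1288 0.1297]
tilt [0.0055 0.0137 0.1282]
 t22.1 [ 0.6645 -0.2244  0.194 ] yaw 72.0 F [ 0.2  0.2 -0.3] M [-0.04 -0.05 -0.02] w 0.0878 j6 -0.05
```

View pics/locked.png

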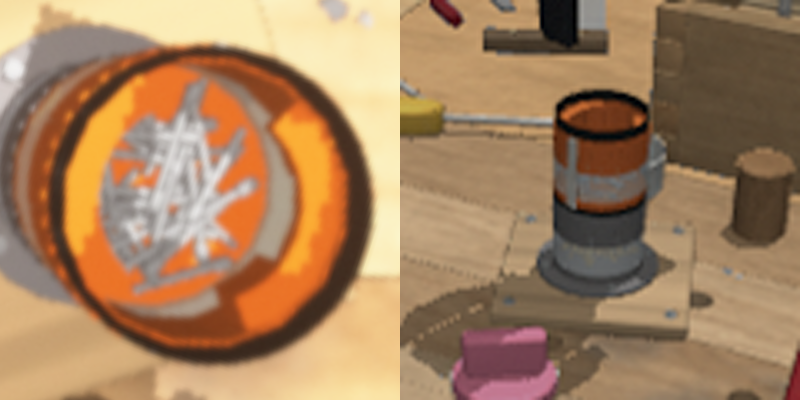

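The jar is locked and level, with its rim seal at z 0.129 as expected. Its gaps are at about 164°/344° (rect px (175,310) and (230,85)). The cap is next.

```bash
python3 - <<'E'
from h import *
from cell import manip,cams
C=np.array([.4516,-.3306]);T=np.array([.6668,-.2161]);y=rot(np.radians(30.4))
manip.move_pose([*C,.12],y);manip.set_gripper(.045,force=10)
manip.move_linear([*C,.0345],rate=.12);tell(manip)
manip.set_gripper(.005,force=50);s=tell(manip,'grip')
if abs(s['gripper_width']-.014)>.002: raise SystemExit
manip.move_linear([*C,.24],rate=.15);tell(manip)
manip.move_pose([*T,.20],rot(np.radians(164)));manip.dwell(.2);tell(manip)
manip.move_linear([*T,.156],rate=.1)
for z in (.153,.151,.149,.147,.145,.143):
    manip.move_linear([*T,z],rate=.03);s=tell(manip,z)
    if s['contact_force'][2]>8 or np.hypot(*s['contact_force'][:2])>12:break
E
```

```text
t24.7 [ 0.4521 -0.331   0.0351] yaw 30.4 F [0.1 0.8 0. ] M [ 0.01 -0.01 -0.04] w 0.0451 j6 0.36
grip t25.3 [ 0.4518 -0.3308  0.0349] yaw 30.4 F [-0.4  0.4  3. ] M [0.05 0.05 0.02] w 0.0130 j6 0.36
 t26.8 [ 0.451  -0.3301  0.2387] yaw 30.4 F [-0.8  0.9 -0.2] M [ 0.03 -0.01 -0.01] w 0.0136 j6 0.36
 t28.8 [ 0.6666 -0.2165  0.2002] yaw 164.0 F [-0.4 -0.  -1.3] M [ 0.07 -0.14  0.  ] w 0.0132 j6 -1.64
0.153 t29.6 [ 0.6671 -0.2162  0.1536] yaw 164.0 F [-0.2  0.1 -0.6] M [ 0.03 -0.15 -0.  ] w 0.0138 j6 -1.64
0.151 t29.9 [ 0.6667 -0.2161  0.151 ] yaw 164.0 F [-0.7 -0.  -0.9] M [ 0.02 -0.13  0.01] w 0.0139 j6 -1.64
0.149 t30.1 [ 0.6666 -0.2161  0.1488] yaw 164.0 F [-0.2  0.4 -0.5] M [ 0.04 -0.14 -0.02] w 0.0135 j6 -1.64
0.147 t30.4 [ 0.6666 -0.2161  0.1467] yaw 164.0 F [ 0.  -0.1 -0.9] M [ 0.03 -0.12 -0.06] w 0.0137 j6 -1.64
0.145 t30.6 [ 0.6667 -0.2163  0.145 ] yaw 164.0 F [-1.9 -0.5  0. ] M [-0.13  0.08  0.  ] w 0.0133 j6 -1.64
0.143 t30.9 [ 0.6669 -0.2164  0.1439] yaw 164.0 F [-2.9 -0.5  3.9] M [-0.06  0.37  0.02] w 0.0134 j6 -1.64
```

```bash
python3 - <<'E'
from h import *
from cell import manip
T=np.array([.6668,-.2161]);z=.143
while z>.122:
    z-=.001;manip.move_linear([*T,z],rate=.03);s=manip.state()
    if s['contact_force'][2]>20:break
tell(manip,z)
for a in [*range(154,73,-10),*range(69,40,-5)]:
    manip.move_linear([*T,z],rot=rot(np.radians(a)));s=tell(manip,a)
    if s['moment'][2]>.7:break
E
```

```text
0.12899999999999998 t34.4 [ 0.6673 -0.2166  0.134 ] yaw 164.0 F [-8.8  1.8 20.7] M [0.28 1.51 0.02] w 0.0134 j6 -1.64
154 t34.7 [ 0.6675 -0.2165  0.134 ] yaw 154.0 F [-9.3  1.6 19.8] M [0.3  1.52 0.03] w 0.0140 j6 -1.47
144 t35.0 [ 0.6675 -0.2163  0.134 ] yaw 144.0 F [-9.3  2.5 20.1] M [0.36 1.5  0.02] w 0.0134 j6 -1.29
134 t35.3 [ 0.6677 -0.2162  0.134 ] yaw 134.0 F [-8.   1.7 19.3] M [0.34 1.36 0.02] w 0.0135 j6 -1.12
124 t35.7 [ 0.6677 -0.216   0.134 ] yaw 124.0 F [-8.1  3.  20.3] M [0.5  1.38 0.03] w 0.0133 j6 -0.94
114 t36.0 [ 0.6679 -0.2161  0.1339] yaw 114.0 F [-7.8  1.5 18.9] M [0.39 1.32 0.  ] w 0.0134 j6 -0.77
104 t36.3 [ 0.6681 -0.2159  0.134 ] yaw 104.0 F [-7.2  3.6 19.3] M [0.44 1.31 0.04] w 0.0137 j6 -0.59
94 t36.6 [ 0.6683 -0.216   0.1339] yaw 94.0 F [-6.2  2.9 19.7] M [0.42 1.18 0.  ] w 0.0136 j6 -0.42
84 t37.0 [ 0.6685 -0.2159  0.1339] yaw 84.0 F [-6.   2.7 18.4] M [0.48 1.09 0.  ] w 0.0133 j6 -0.24
74 t37.3 [ 0.6686 -0.216   0.1339] yaw 74.0 F [-4.9  2.6 17.2] M [ 0.41  1.06 -0.03] w 0.0136 j6 -0.07
69 t37.5 [ 0.6683 -0.2162  0.1339] yaw 69.0 F [-5.7  2.3 19.3] M [0.37 1.17 0.25] w 0.0137 j6 0.02
64 t37.8 [ 0.668  -0.2159  0.134 ] yaw 64.1 F [-7.4  2.8 18.9] M [0.52 1.31 0.76] w 0.0135 j6 0.10
```

Hard stop at about 70°. Ease up, let it rise, release and inspect.

```bash
python3 - <<'E'
from h import *
from cell import manip,cams
T=np.array([.6668,-.2161])
manip.move_linear([*T,.129],rot=rot(np.radians(67)));tell(manip)
for z in(.133,.137,.140,.142,.1435):
    manip.move_linear([*T,z],rate=.04);s=tell(manip,z)
    if s['contact_force'][2]<-3:break
manip.set_gripper(.045);tell(manip,'open')
manip.move_linear([*T,.21],rate=.15);manip.dwell(.2);tell(manip)
w=cams.capture('wrist')['T_tool_cam']
t=np.array([*T,.14]);r=rot(np.arctan2(T[1],T[0])+np.pi/2);M=R.from_rotvec(r).as_matrix()
rw=M@w[:3,2];manip.move_pose(t-rw*(.24/-rw[2])-M@w[:3,3],r);manip.dwell(.2);s=manip.state();c=cams.capture('wrist')
P=cloud(c,np.ones((400,640),bool),s);P=P[(np.hypot(*(P[:,:2]-T).T)<.045)&(P[:,2]<.18)]
for n,lo,hi in(('disc',.130,.146),('bar',.160,.175)):
    D=P[(P[:,2]>lo)&(P[:,2]<hi)];ctr=D[:,:2].mean(0);A=np.c_[D[:,:2]-ctr,np.ones(len(D))]
    print(n,len(D),np.percentile(D[:,2],[10,50,90]).round(4),'tilt',np.linalg.lstsq(A,D[:,2],rcond=None)[0].round(4))
a=c['image'][:,120:520];b=cams.capture('scene')['image'][90:210,290:410]
cv2.imwrite('pics/capped.png',np.hstack([a,cv2.resize(b,(400,400),interpolation=cv2.INTER_CUBIC)]));tell(manip)
E
```

```text
t38.0 [ 0.6679 -0.2159  0.1339] yaw 67.0 F [-7.7  3.  19.3] M [0.5  1.35 0.08] w 0.0136 j6 0.05
0.133 t38.3 [ 0.6678 -0.2159  0.136 ] yaw 67.0 F [-3.7  1.8 12.1] M [0.32 0.79 0.09] w 0.0136 j6 0.05
0.137 t38.5 [ 0.6677 -0.2159  0.139 ] yaw 67.0 F [-2.   0.6  9.8] M [0.24 0.48 0.14] w 0.0134 j6 0.05
0.14 t38.8 [ 0.6676 -0.216   0.1411] yaw 67.0 F [-1.4  0.8  7.1] M [0.24 0.22 0.17] w 0.0136 j6 0.05
0.142 t39.0 [ 0.6674 -0.2159  0.1421] yaw 67.0 F [1.8 2.  3.8] M [ 0.12 -0.23  0.18] w 0.0139 j6 0.05
0.1435 t39.3 [ 0.6671 -0.2159  0.1422] yaw 67.0 F [ 6.3  0.5 -5.7] M [-0.05 -0.99  0.18] w 0.0136 j6 0.05
open t39.9 [ 0.6667 -0.2161  0.1436] yaw 67.0 F [-0.5 -0.3  0.4] M [-0.05 -0.03  0.01] w 0.0451 j6 0.05
 t40.7 [ 0.6658 -0.2158  0.208 ] yaw 67.0 F [ 0.3 -0.4  0.3] M [-0.03 -0.06  0.07] w 0.0453 j6 0.05
disc 3841 [0.1364 0.138  0.1389] tilt [-0.0061 -0.0166  0.1378]
bar 1412 [0.1636 0.1656 0.1667] tilt [ 0.0076 -0.0173  0.1654]
 t41.3 [ 0.6652 -0.2189  0.2327] yaw 72.0 F [-0.4  0.1  0.6] M [-0.02 -0.02 -0.05] w 0.0451 j6 -0.04
```

View pics/capped.png

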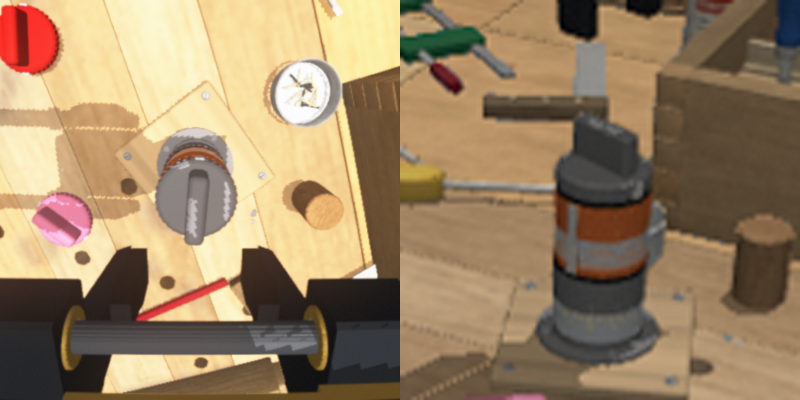

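The tower stands level with the disc at z 0.138 and the bar at 0.166, as expected for locked home. The gripper touches nothing.

```bash
python3 -c "
from cell import order
print(order.close_job())"
```

```text
the job is handed in; nothing more can be done
None
```

I locked the orange-collared jar onto the tower, locked the grey cap onto the jar, released both, and handed the job in at about 41 s; measured heights match locked home, but the hand-in returned no verdict.

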